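Load the incense sample rack and lock it down

TASK

Set up the scent display: push every white sample board lying on the table, tapered end first, fully home into a spring-clip slot of the rack (any board in any slot, one each) until it snaps in. Then lock the rack down with the two T-keys: turn each in line with its pocket to free it from the wooden stand, put one through the T-slot at each end of the rack, down to its collar, and turn it a quarter turn so that it stands square across its slot. Leave the bowl and the jars where they are.

Things in the scene. Friction and masses are not known exactly. Their poses are not given: they have to be found in the camera images.
- rack: Low plywood and aluminium rack fixed on the table, 408 mm wide (y), 90 deep. Origin: on the table under its middle; +x is the push direction, away from the robot but for its yaw. Four empty open-bottomed slots 76 mm apart face the robot; boards slide in on the table top. Push takes 5 to 15 N past two sprung nubs, then on to the back stop. A hollow block 52 x 52 x 36 mm with a T-slot at each end.
- slot0_end (a point): Slot 0 (0 rightmost, -y; 3 leftmost; all alike): the point on the table, on the slot's centre line, where the middle of a fully home board's tapered end lies. Axes as the rack's. Channel 59 mm wide; side lips from 14 to 17 mm above the table (from x = -57.5 mm on, 47 mm open between them).
- slot1_end (a point): Slot 1 (0 rightmost, -y; 3 leftmost; all alike): the point on the table, on the slot's centre line, where the middle of a fully home board's tapered end lies. Axes as the rack's. Two black sprung nubs (12 mm across, 14 high, 48 mm between them) at the mouth, x = -72.5 mm.
- slot2_end (a point): Slot 2 (0 rightmost, -y; 3 leftmost; all alike): the point on the table, on the slot's centre line, where the middle of a fully home board's tapered end lies. Axes as the rack's. The nubs give way sideways and spring back behind the board's rear corners once it is fully in.
- slot3_end (a point): Slot 3 (0 rightmost, -y; 3 leftmost; all alike): the point on the table, on the slot's centre line, where the middle of a fully home board's tapered end lies. Axes as the rack's. The back stop, 17 mm high, begins at x = +0.7 mm.
- lock0 (a point): Centre of the T-slot in the top of the rack's right (-y) end block, on the top face, 36 mm above the table. Axes as the rack's; the slot is 34 mm long along x and 12 mm wide along y, through a plate 10 mm thick over a cavity 38 x 38 mm reaching down to the table.
- lock1 (a point): Centre of the T-slot in the top of the rack's left (+y) end block, on the top face, 36 mm above the table. Axes as the rack's; the slot is 34 mm long along x and 12 mm wide along y, through a plate 10 mm thick over a cavity 38 x 38 mm reaching down to the table.
- board0: White sample board, flat on the table, 66 mm long (x), 56 wide (y), 10 thick, about 0.12 kg. Its +x end tapers to 44 mm wide over 12 mm and goes in first; the other end is square. Dark grip bar across its middle: 14 mm thick (x), 36 long (y), 10 to 36 mm above the underside. Origin: centre of the underside. All alike. 2 to 4 are present; absent ones read None.
- board0_tip (a point): Middle of the tapered end of board0, at the underside: 33 mm along +x from its origin. Absent with its board.
- board1: White sample board, flat on the table, 66 mm long (x), 56 wide (y), 10 thick, about 0.12 kg. Its +x end tapers to 44 mm wide over 12 mm and goes in first; the other end is square. Dark grip bar across its middle: 14 mm thick (x), 36 long (y), 10 to 36 mm above the underside. Origin: centre of the underside. All alike. 2 to 4 are present; absent ones read None.
- board1_tip (a point): Middle of the tapered end of board1, at the underside: 33 mm along +x from its origin. Absent with its board.
- board2: White sample board, flat on the table, 66 mm long (x), 56 wide (y), 10 thick, about 0.12 kg. Its +x end tapers to 44 mm wide over 12 mm and goes in first; the other end is square. Dark grip bar across its middle: 14 mm thick (x), 36 long (y), 10 to 36 mm above the underside. Origin: centre of the underside. All alike. 2 to 4 are present; absent ones read None.
- board2_tip (a point): Middle of the tapered end of board2, at the underside: 33 mm along +x from its origin. Absent with its board.
- board3: White sample board, flat on the table, 66 mm long (x), 56 wide (y), 10 thick, about 0.12 kg. Its +x end tapers to 44 mm wide over 12 mm and goes in first; the other end is square. Dark grip bar across its middle: 14 mm thick (x), 36 long (y), 10 to 36 mm above the underside. Origin: centre of the underside. All alike. 2 to 4 are present; absent ones read None.
- board3_tip (a point): Middle of the tapered end of board3, at the underside: 33 mm along +x from its origin. Absent with its board.
- key0: T-key, upright in the stand, 0.11 kg. Origin: centre of its collar's underside (collar 26 mm across, 5 thick). Above: black handle bar 40 mm long (x), 12 thick (y), 12 to 38 mm up. Below: shank 8 mm across, then a T-head 30 mm (x) by 8 (y) by 8 high, 14 to 22 mm down. Passes a T-slot or pocket only with x along it; collar down, it turns freely either way. Both alike.
- key1: T-key, upright in the stand, 0.11 kg. Origin: centre of its collar's underside (collar 26 mm across, 5 thick). Above: black handle bar 40 mm long (x), 12 thick (y), 12 to 38 mm up. Below: shank 8 mm across, then a T-head 30 mm (x) by 8 (y) by 8 high, 14 to 22 mm down. Passes a T-slot or pocket only with x along it; collar down, it turns freely either way. Both alike.
- stand: Wooden key stand fixed on the table, 52 mm (x) by 122 mm (y), 36 mm high; origin centre of the underside. Two pockets with mouths like the T-slots (34 x 12 mm, long way along the stand's x, plate 10 mm thick over a cavity), 70 mm apart along its y. Each holds a key, collar on the top face, turned 1.2 to 1.9 rad from the pocket's line and so held by its T-head.
- bowl: White ceramic bowl, 110 mm across, 60 mm high; a bystander. Origin under its centre.
- jar_a: Closed amber jar, 64 mm across, 45 mm high; a bystander. Origin under its centre.
- jar_b: Closed clear jar, 64 mm across, 45 mm high; a bystander. Origin under its centre.
Mind the look-alikes: they are no part of the job. Leave any blue or red look-alike of the key1 alone.

How it is judged:
On the way, in this order (a step that is already met when the one before it is completed fails the run):
1. every board is fully home in a slot of the rack, tapered end first (((distance between board0_tip and slot0_end below 0.006 m and x of board0_tip in the frame of slot0_end above -0.003 m and angle between the x axis of board0 and the x axis of rack, either way round below 0.08 rad) or (distance between board0_tip and slot1_end below 0.006 m and x of board0_tip in the frame of slot1_end above -0.003 m and angle between the x axis of board0 and the x axis of rack, either way round below 0.08 rad) or (distance between board0_tip and slot2_end below 0.006 m and x of board0_tip in the frame of slot2_end above -0.003 m and angle between the x axis of board0 and the x axis of rack, either way round below 0.08 rad) or (distance between board0_tip and slot3_end below 0.006 m and x of board0_tip in the frame of slot3_end above -0.003 m and angle between the x axis of board0 and the x axis of rack, either way round below 0.08 rad)) and ((distance between board1_tip and slot0_end below 0.006 m and x of board1_tip in the frame of slot0_end above -0.003 m and angle between the x axis of board1 and the x axis of rack, either way round below 0.08 rad) or (distance between board1_tip and slot1_end below 0.006 m and x of board1_tip in the frame of slot1_end above -0.003 m and angle between the x axis of board1 and the x axis of rack, either way round below 0.08 rad) or (distance between board1_tip and slot2_end below 0.006 m and x of board1_tip in the frame of slot2_end above -0.003 m and angle between the x axis of board1 and the x axis of rack, either way round below 0.08 rad) or (distance between board1_tip and slot3_end below 0.006 m and x of board1_tip in the frame of slot3_end above -0.003 m and angle between the x axis of board1 and the x axis of rack, either way round below 0.08 rad)) and ((distance between board2_tip and slot0_end below 0.006 m and x of board2_tip in the frame of slot0_end above -0.003 m and angle between the x axis of board2 and the x axis of rack, either way round below 0.08 rad) or (distance between board2_tip and slot1_end below 0.006 m and x of board2_tip in the frame of slot1_end above -0.003 m and angle between the x axis of board2 and the x axis of rack, either way round below 0.08 rad) or (distance between board2_tip and slot2_end below 0.006 m and x of board2_tip in the frame of slot2_end above -0.003 m and angle between the x axis of board2 and the x axis of rack, either way round below 0.08 rad) or (distance between board2_tip and slot3_end below 0.006 m and x of board2_tip in the frame of slot3_end above -0.003 m and angle between the x axis of board2 and the x axis of rack, either way round below 0.08 rad)) and ((distance between board3_tip and slot0_end below 0.006 m and x of board3_tip in the frame of slot0_end above -0.003 m and angle between the x axis of board3 and the x axis of rack, either way round below 0.08 rad) or (distance between board3_tip and slot1_end below 0.006 m and x of board3_tip in the frame of slot1_end above -0.003 m and angle between the x axis of board3 and the x axis of rack, either way round below 0.08 rad) or (distance between board3_tip and slot2_end below 0.006 m and x of board3_tip in the frame of slot2_end above -0.003 m and angle between the x axis of board3 and the x axis of rack, either way round below 0.08 rad) or (distance between board3_tip and slot3_end below 0.006 m and x of board3_tip in the frame of slot3_end above -0.003 m and angle between the x axis of board3 and the x axis of rack, either way round below 0.08 rad))), for 0.2 s.
2. a T-key is through the T-slot at each end of the rack, collar down, and turned square across the slot (((horizontal distance between key0 and lock0 below 0.007 m and z of key0 in the frame of lock0 between -0.003 and 0.003 m and angle between the x axis of key0 and the x axis of rack, either way round above 1.27 rad and angle between key0's own z axis and vertical below 0.1 rad) or (horizontal distance between key0 and lock1 below 0.007 m and z of key0 in the frame of lock1 between -0.003 and 0.003 m and angle between the x axis of key0 and the x axis of rack, either way round above 1.27 rad and angle between key0's own z axis and vertical below 0.1 rad)) and ((horizontal distance between key1 and lock0 below 0.007 m and z of key1 in the frame of lock0 between -0.003 and 0.003 m and angle between the x axis of key1 and the x axis of rack, either way round above 1.27 rad and angle between key1's own z axis and vertical below 0.1 rad) or (horizontal distance between key1 and lock1 below 0.007 m and z of key1 in the frame of lock1 between -0.003 and 0.003 m and angle between the x axis of key1 and the x axis of rack, either way round above 1.27 rad and angle between key1's own z axis and vertical below 0.1 rad))), for 0.2 s.
At the end, for the whole second after the job is handed in: Every board present is home in a slot: tapered end within 3 mm along the slot (6 mm overall), straight within 0.08 rad. Each lock holds a key: collar within 3 mm of the top, 7 mm of centre, upright within 0.1 rad, turned at least 1.27 rad from the slot's line. All released, at rest (all of step 1 and all of step 2 and linear speed of each of board0, board1, board2, board3, key0, key1 below 0.02 m/s); the robot touches nothing.
It fails at once if the bowl is moved more than 4 cm (distance of bowl from where it was at the start of the episode above 0.04 m).
It fails at once if the amber jar is moved more than 4 cm (distance of jar_a from where it was at the start of the episode above 0.04 m).
It fails at once if the clear jar is moved more than 4 cm (distance of jar_b from where it was at the start of the episode above 0.04 m).
Of board0, board1, board2, board3 only 2 to 4 are there at a start; the rules pass over those that are not, and their reading is None.
At some moment in a run one of board0, board1, board2, board3 may be knocked a few centimetres aside while the robot is not near it.
It also fails if it takes over 210 s, if anything falls off the work surface, if the arm or the gripper's body presses on something with over 40 N, if the wrist force passes 120 N, or if a joint passes its speed limit or range.

ROBOT

A 7-joint arm with a two-finger parallel gripper is mounted at the origin on the work surface. World frame = base frame: x ahead of the robot, y to its left, z up, the work surface at z = 0. Lengths are in m, angles in rad, forces in N, time in s.
With the tool pointing down it reaches from about 0.4 to 0.875 m from the base axis. Payload 19.3 kg.
Tool frame: the origin (TCP) lies at the very end of the fingers, on their centre line; the grasp point (between the pads) lies bot.pinch_z behind it (bot.pinch_z is the distance from the TCP to the grasp point, in m); z points along the fingers, y is the line along which they close (so a half turn about z gives the same grasp; the last joint's range is limited). The gripper opens to 85 mm and grips with 20 to 120 N. Pads are 22 mm wide; open, the fingers measure 114 mm over their backs; the gripper's body (76 mm by 85 mm) begins 54 mm behind the grasp point. The pads swing forward as they close: fully open they stand 13 mm farther back than shut.
Start: joints at [1.211, 0.521, -0.036, 1.599, 0.021, 1.021, -0.113], TCP at [0.179, -0.599, 0.231] pointing down, gripper open.
Joint ranges: [-2.91, 2.91], [-0.3, 2.13], [-1.5, 1.42], [0.17, 2.43], [-1.26, 4.41], [0.16, 1.93], [-2.52, 2.52]. Speed limits (rad/s): [1.89, 1.89, 2.39, 2.39, 3.01, 3.01, 3.01].

INTERFACE

Orientations are given as [roll, pitch, yaw] about the fixed x, y, z axes, in that order (R = Rz(yaw) Ry(pitch) Rx(roll)).
In Python, from workcell import bot, grab_frame, ticket gives the robot as it stands.
- The arm moves only by the tool arm_command, never from a script. Its argument "commands" is a list of rows, each a list of 3 entries, a list of its own where there are three numbers: the shift along the world's x, y, z in mm, then the turn about the world's z in rad, then the gripper command: -1 is fully open, 1 is shut, values between are in proportion. In form: [[[tx, ty, tz], roll, fingers], ...]. A call has 1 to 20 rows; each row shifts and turns the commanded pose from where the row before left it; what a row does not reach is not made up. A row lasts 1/10 s, in which the tool goes at most 50 mm and 8.59 degrees, less where a joint would pass 70% of its speed; a pose out of reach is approached as far as the arm can. A call with a gripper value outside its range is refused whole. The fingers move at their own pace and stop on an object; "newtons" is the grip in N (left out, the last holds). Time passes only in rows, so rows that do not move let the fingers close. It gives the time, the measured TCP pose, the force, the opening and the grip force at its end, in the units of the state.
- bot.observe(): the state, without advancing time (a new reading comes with each control period).
- grab_frame(name): name is "side" or "top" or "wrist"; returns a dict with "image" (420x560x3 uint8, red, green, blue), "vertical_fov" (degrees; the focal length in pixels is half the picture's height over the tangent of half this angle, whatever the lens; pixels are square), "cx", "cy" (the principal point, pixels), "k1" (the pictures are not rectified: a ray, as slopes to the right and down, at radius r is drawn at 1 + k1 r^2 times it, then the intrinsics apply), "R" (3x3) and "t" (3): a world point X has camera coordinates R X + t. Camera axes: x right, y down, z forward; pixel columns grow to the right and rows downward; lengths in m; the calibration is good to about 2 mm. A picture is of the moment at which its call begins. There is no depth.
- ticket.job_done(): hands the job in; it is judged then, once.
The state is a dict: "clock": time; "qpos": joint angles; "qd": joint speeds; "joint_efforts": joint torques, N m; "position": TCP position; "tool_rot": TCP orientation; "force": force on the tool from outside, world axes, zero at the start; "moment": the same for the moment, N m; "grip_width": finger opening in m; "finger_force": force on a finger pad.
Only numpy, scipy, OpenCV 4.12 (cv2) and the standard library are available. Lean on these libraries where they do the work, as an engineer would, in place of code of your own. Each camera call takes 0.05 s, during which the arm holds its last target. There are 200 camera calls.

## Working session

There is one attempt and no reset: what is moved stays moved. The work goes in short steps, Python scripts to look and compute and a tool call to move; the robot and the scene stay as the last step left them, time stands still between calls to the robot, and variables do not carry over. Pictures are saved under pics/ and viewed, at most 14 in all, crops included, and the job is handed in when it is done.

Besides the shell and the picture viewer there is one more tool, called after "Emit:" by a JSON object that holds its "method" and its "body", one argument or row to a line. arm_command: Moves the arm, as the interface text tells. Its arguments: {"type":"object","properties":{"commands":{"type":"array"},"newtons":{"type":"number"}},"required":["commands"]}

```bash
mkdir -p pics
cat > h.py <<'E'
import numpy as np, cv2
from workcell import bot, grab_frame, ticket
def snap(name,fn=None):
    f=grab_frame(name)
    if fn: cv2.imwrite(f'pics/{fn}.png',cv2.cvtColor(f['image'],cv2.COLOR_RGB2BGR))
    return f
def K(f):
    h=f['image'].shape[0]; F=h/2/np.tan(np.radians(f['vertical_fov'])/2)
    return F
def ray(f,u,v,z):
    F=K(f); d=np.array([(u-f['cx'])/F,(v-f['cy'])/F]); s=d.copy()
    for _ in range(20): s=d/(1+f['k1']*(s@s))
    R=np.array(f['R']);t=np.array(f['t'])
    c=-R.T@t; w=R.T@np.array([s[0],s[1],1])
    return c+w*(z-c[2])/w[2]
def proj(f,X):
    c=np.array(f['R'])@np.array(X)+np.array(f['t']); s=c[:2]/c[2]; s=s*(1+f['k1']*(s@s))
    return s*K(f)+[f['cx'],f['cy']]
E
python3 - <<'E'
from h import *
for n in('top','side','wrist'):
    f=snap(n,n+'0'); print(n,f['vertical_fov'],f['k1'],-np.array(f['R']).T@np.array(f['t']))
o=bot.observe(); print(o['position'],o['tool_rot'],o['clock'],o['grip_width'],bot.pinch_z)
E
```

```text
top 46.41909561296996 -0.12848709609494416 [ 0.28465189 -0.01708311  1.40580931]
side 46.654597242835585 -0.03922920074551589 [-0.21133072  0.99436571  0.92368632]
wrist 71.91492693065912 -0.007390116025061392 [ 0.2493523  -0.57680088  0.37419552]
[ 0.17849207 -0.59873212  0.23089449] [-3.14081353e+00  7.81873867e-05  2.89758834e-01] 0.15 0.08555143684800509 0.0187
```

View pics/top0.png

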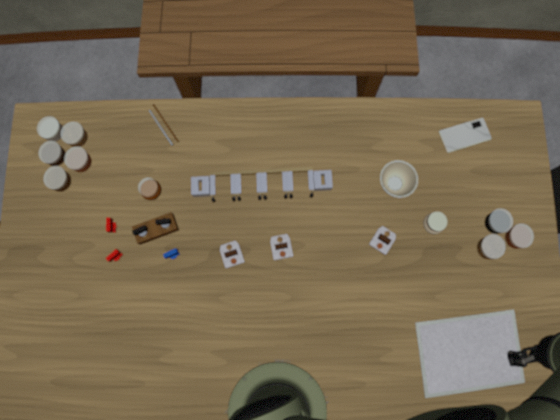

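View pics/side0.png

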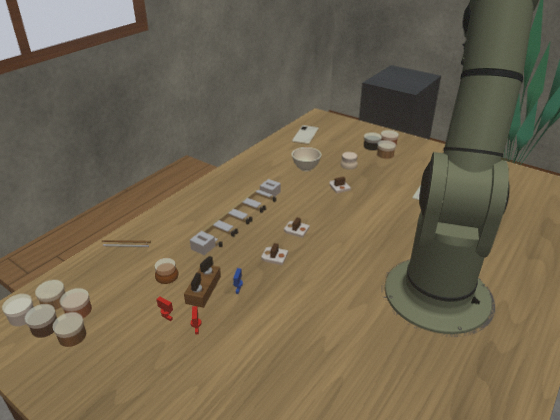

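The top view shows three boards at about (232,254), (281,247) and (383,240). The rack runs from (200,186) to (323,180), and the stand is at (155,228) with black keys at (141,231) and (164,223). Look-alikes to leave: red keys (109,225) and (114,255), blue key (171,254), a white card (465,135) and a white sheet (470,352). Next is one close crop to check this choice.

Run:
```python
from h import *
im=cv2.imread('pics/top0.png')
cv2.imwrite('pics/crop0.png',cv2.resize(im[160:275,125:405],None,fx=2.85,fy=2.85,interpolation=cv2.INTER_CUBIC))
f=snap('top')
hsv=cv2.cvtColor(f['image'],cv2.COLOR_RGB2HSV)
m=((hsv[...,1]<60)&(hsv[...,2]>120)).astype(np.uint8)
cs,_=cv2.findContours(m,cv2.RETR_EXTERNAL,cv2.CHAIN_APPROX_NONE)
for c in cs:
    if cv2.contourArea(c)<60: continue
    (x,y),s,a=cv2.minAreaRect(c)
    if 160<y<275 and 120<x<405: print('w',np.round((x,y),1),np.round(s,1),round(a,1),ray(f,x,y,.01).round(3))
m=(hsv[...,2]<45).astype(np.uint8)
cs,_=cv2.findContours(m,cv2.RETR_EXTERNAL,cv2.CHAIN_APPROX_NONE)
for c in cs:
    (x,y),s,a=cv2.minAreaRect(c)
    if cv2.contourArea(c)>8 and 160<y<275 and 120<x<405: print('k',np.round((x,y),1),np.round(s,1),round(a,1),ray(f,x,y,.036).round(3),ray(f,x,y,.074).round(3))
for p in [(201,186),(323,180),(155,228)]: print(p,ray(f,*p,.036).round(3))
```

```text
w [230.9 253.7] [24.7 21.5] 71.6 [0.438 0.133 0.01 ]
w [280.9 246.3] [24.9 21.2] 78.7 [ 0.459 -0.01   0.01 ]
w [382.9 239.4] [21.3 24.4] 32.0 [ 0.477 -0.305  0.01 ]
w [202.5 184.5] [21. 25.] 90.0 [0.642 0.221 0.01 ]
w [235.5 183.5] [21. 11.] 90.0 [0.645 0.123 0.01 ]
w [261.3 182. ] [20.5 11.7] 86.4 [0.649 0.047 0.01 ]
w [287.2 180.7] [21.2 11.6] 86.2 [ 0.653 -0.029  0.01 ]
w [319.5 179.5] [21. 25.] 90.0 [ 0.656 -0.124  0.01 ]
w [398.7 178.6] [39.4 37.1] 26.6 [ 0.659 -0.36   0.01 ]
k [139.9 229.8] [ 4.8 13.4] 68.2 [0.503 0.393 0.036] [0.497 0.382 0.074]
k [163.  221.1] [ 4.1 14.1] 80.5 [0.528 0.327 0.036] [0.522 0.318 0.074]
(201, 186) [0.631 0.221 0.036]
(323, 180) [ 0.648 -0.133  0.036]
(155, 228) [0.508 0.349 0.036]
```

View pics/crop0.png

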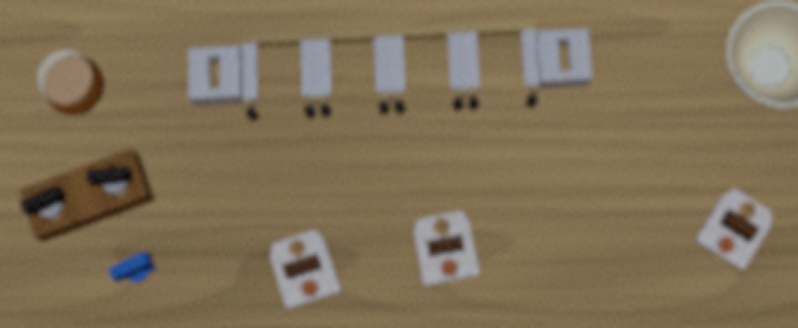

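The crop confirms three white boards, all with tapers pointing away from the robot. The black keys in the stand are the real ones; blue and red are left alone. First I go above the right-hand board.

Emit:
{"method": "arm_command", "body": {
  "commands": [
    [[30,29,0],0.08,-1],
    [[30,29,0],0.08,-1],
    [[30,30,0],0.08,-1],
    [[30,29,0],0.08,-1],
    [[30,30,0],0.08,-1],
    [[30,29,0],0.08,-1],
    [[30,30,0],0.08,-1],
    [[30,29,0],0.08,-1],
    [[30,30,0],0.08,-1],
    [[30,29,0],0,-1],
    [[0,0,0],0,-1],
    [[0,0,0],0,-1]
  ],
  "newtons": 40
}}

```text
clock: 1.4
position: [0.4789, -0.3044, 0.2311]
tool_rot: [-3.141, 0.0, 1.011]
force: [-0.6, -1.2, -0.4]
grip_width: 0.0853
finger_force: 0.0
```

```bash
cat >> h.py <<'E'
def boards(f,z=.01):
    """white boards: body mask -> hull; bar dark inside gives centre; returns list"""
    hsv=cv2.cvtColor(f['image'],cv2.COLOR_RGB2HSV)
    m=((hsv[...,1]<45)&(hsv[...,2]>130)).astype(np.uint8)
    m=cv2.morphologyEx(m,cv2.MORPH_OPEN,np.ones((3,3)))
    cs,_=cv2.findContours(m,cv2.RETR_EXTERNAL,cv2.CHAIN_APPROX_NONE)
    out=[]
    for c in cs:
        h=cv2.convexHull(c)
        if cv2.contourArea(h)<400: continue
        P=np.array([ray(f,*p[0],z)[:2]*1000 for p in h],np.float32)
        (x,y),s,a=cv2.minAreaRect(P)
        out.append((np.round((x,y),1),np.round(s,1),round(a,1),h.reshape(-1,2).mean(0).round()))
    return out
E
python3 - <<'E'
from h import *
f=snap('wrist','w1')
for b in boards(f): print(*b)
o=bot.observe(); print(o['position'],o['tool_rot'][2],o['clock'])
E
```

```text
[ 497.7 -765.2] [53.7 42.2] 52.0 [437. 406.]
[  60.8 -466.8] [97.7 53.5] 67.2 [119. 393.]
[ 236.5 -450. ] [31.5 80.4] 4.7 [197. 344.]
[ 525.4 -474.5] [45.4 61.5] 88.7 [373. 264.]
[ 754.5 -533.9] [74.6 32.5] 73.7 [547. 213.]
[ 477.4 -307.4] [57.9 67.2] 56.4 [287. 184.]
[ 667.3 -367.9] [127.8 126.5] 63.9 [440. 144.]
[ 0.47812428 -0.30533962  0.23111387] 1.0095113374387095 1.45
```

View pics/w1.png

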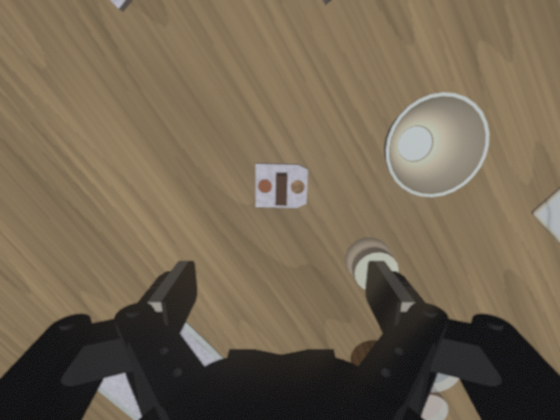

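Emit:
{"method": "arm_command", "body": {
  "commands": [
    [[-0.7,-2.1,-40],-0.025,-1],
    [[0,0,-45],0,-1],
    [[0,0,-45],0,-1],
    [[0,0,-40],0,-1],
    [[0,0,-30],0,-1],
    [[0,0,-17],0,-1],
    [[0,0,0],0,1],
    [[0,0,0],0,1],
    [[0,0,0],0,1],
    [[0,0,0],0,1],
    [[0,0,0],0,1],
    [[0,0,0],0,1],
    [[0,0,0],0,1],
    [[0,0,0],0,1]
  ]
}}

```text
clock: 2.85
position: [0.4782, -0.3074, 0.0153]
tool_rot: [3.14, 0.0, 0.985]
force: [-2.2, 0.4, 8.8]
grip_width: 0.0129
finger_force: 39.6
```

Emit:
{"method": "arm_command", "body": {
  "commands": [
    [[0,0,25],0,1],
    [[0,0,40],0,1],
    [[6,25,40],0.06,1],
    [[8,35,40],0.08,1],
    [[8,37,40],0.08,1],
    [[8,37,0],0.08,1],
    [[8,37,0],0.08,1],
    [[8,37,0],0.08,1],
    [[8,37,0],0.08,1],
    [[8,32,0],0.094,1],
    [[0,0,0],0,1],
    [[0,0,0],0,1]
  ]
}}

```text
clock: 4.05
position: [0.5385, -0.0356, 0.193]
tool_rot: [3.142, 0.0, 1.619]
force: [-0.3, -1.2, -0.3]
grip_width: 0.0133
finger_force: 39.6
```

Run:
```python
from h import *
f=snap('wrist','w2')
o=bot.observe(); print(o['position'],o['tool_rot'],o['clock'],o['grip_width'],o['force'])
for b in boards(f): print(*b)
```

```text
[ 0.53838354 -0.03658812  0.19292295] [-3.14147779e+00  6.15362677e-04  1.61755371e+00] 4.1 0.013138468461913041 [ 0.71729641 -0.20122497 -1.9035146 ]
[ 662.2 -148.3] [58.4 56.2] 2.7 [377. 280.]
[ 657.1 -102.8] [62.  16.1] 2.7 [374. 249.]
[ 542.8 -118.1] [148.  109.8] 2.8 [282. 248.]
[653.9 -32.5] [61.7 30.9] 2.8 [382. 193.]
[458.9 -12. ] [68.5 57.8] 10.6 [213. 168.]
[650.4  45. ] [61.7 31.1] 2.9 [390. 122.]
[646.8 122.8] [61.5 30.4] 3.0 [398.  41.]
[438.4 130.4] [68.  55.5] 18.3 [192.  31.]
```

View pics/w2.png

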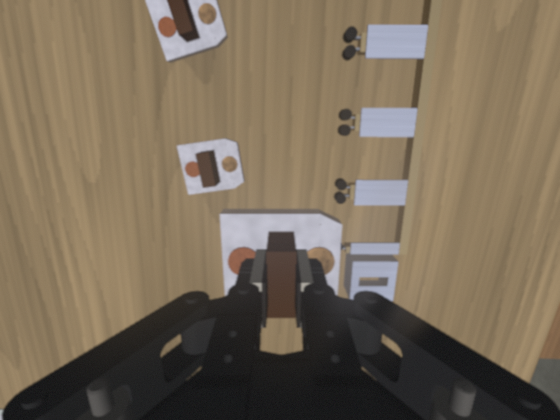

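The picture shows the held board at (280,260), square in the grip with its taper toward the rack. It also shows the rack dividers at (382,193), (390,122) and (398,41), nub pairs at about (341,190), (345,122) and (350,43), and lock0's block at (374,280).

Run:
```python
from h import *
f=snap('wrist')
hsv=cv2.cvtColor(f['image'],cv2.COLOR_RGB2HSV)
m=((hsv[...,1]<45)&(hsv[...,2]>130)).astype(np.uint8)
m=cv2.morphologyEx(m,cv2.MORPH_OPEN,np.ones((3,3)))
D=[]
for c in cv2.findContours(m,cv2.RETR_EXTERNAL,cv2.CHAIN_APPROX_NONE)[0]:
    if cv2.contourArea(c)<400: continue
    q=c.reshape(-1,2).mean(0)
    if q[0]<345: continue
    z=.017 if abs(q[1]-280)>20 else .036
    r=cv2.minAreaRect(np.array([ray(f,*p[0],z)[:2]*1000 for p in c],np.float32)); print(q.round(),np.round(r[0],1),np.round(r[1],1),round(r[2],2)); 
    if q[1]<210: D.append(r)
m=(hsv[...,2]<55).astype(np.uint8); m[:, :325]=0;m[:,365:]=0;m[215:]=0
N=[]
for c in cv2.findContours(m,cv2.RETR_EXTERNAL,cv2.CHAIN_APPROX_NONE)[0]:
    if cv2.contourArea(c)<30: continue
    r=cv2.minAreaRect(np.array([ray(f,*p[0],.014)[:2]*1000 for p in c],np.float32));print('nub',np.round(r[0],1),np.round(r[1],1)); N.append(r[0])
C=np.array([d[0] for d in D]); C=C[np.argsort(C[:,1])]
v=C[2]-C[0]; yaw=np.arctan2(-v[0],v[1]); print('yaw',yaw, np.linalg.norm(v))
ex=np.array([np.cos(yaw),np.sin(yaw)]);ey=np.array([-ex[1],ex[0]])
mid=C.mean(0); print('mid',mid)
L=np.mean([max(d[1]) for d in D])
e1=mid@ex-L/2+57.5; e2=np.mean([n@ex for n in np.array(N)])+72.5
print('end est lips,nubs',e1,e2)
for i,y in enumerate((-114,-38,38,114)): print('slot',i,(ex*e2+ey*(mid@ey+y)).round(1))
```

```text
[374. 278.] [ 652.  -133.9] [53.9 53. ] 2.61
[375. 247.] [654.7 -99.6] [60.1 15.7] 2.62
[381. 191.] [651.4 -31. ] [60.4 30.1] 2.68
[388. 121.] [647.9  44.7] [60.3 30.3] 2.79
[396.  40.] [644.4 121. ] [60.2 30.5] 2.83
nub [599.  125.1] [12.1  7.9]
yaw 0.046118956071848155 152.15825602911426
mid [647.90484619  44.91080221]
end est lips,nubs 676.6444667349828 676.653400078659
slot 0 [680.5 -67.7]
slot 1 [677.    8.2]
slot 2 [673.5  84.1]
slot 3 [670.  160.1]
```

Run:
```python
from h import *
f=snap('wrist')
im=f['image'].astype(int).min(2)
u=282; col=im[190:235,u]; print(col.tolist())
for p in [(282,212.5),(341,235),(221,240)]: print(ray(f,*p,.1877)*1000-np.array(bot.observe()['position'])*1000)
```

```text
[101, 102, 102, 103, 102, 102, 101, 104, 102, 102, 104, 104, 104, 103, 103, 106, 104, 103, 102, 99, 97, 95, 100, 132, 170, 185, 186, 188, 187, 189, 189, 188, 188, 189, 190, 190, 192, 191, 191, 189, 177, 138, 90, 63, 57]
[-0.51689585 28.55089836 -5.17514139]
[32.56991368 17.06570775 -5.17514139]
[-33.5116337   11.06495125  -5.17514139]
```

Emit:
{"method": "arm_command", "body": {
  "commands": [
    [[0,-38,-30],0,1],
    [[0,0,-45],0,1],
    [[0,0,-45],0,1],
    [[0,0,-35],0,1],
    [[0,0,-15],0,1],
    [[0,0,-6],0,1],
    [[0,0,0],0,1]
  ]
}}

```text
clock: 4.9
position: [0.5389, -0.0741, 0.0173]
tool_rot: [3.141, 0.0, 1.618]
force: [0.2, 0.8, -1.7]
grip_width: 0.0132
finger_force: 39.6
```

Emit:
{"method": "arm_command", "body": {
  "commands": [
    [[20,0.9,-1],0,1],
    [[15,0.7,0],0,1],
    [[12,0.6,0],0,1],
    [[12,0.6,0],0,1],
    [[12,0.5,0],0,1],
    [[12,0.5,0],0,1],
    [[12,0.5,0],0,1],
    [[10,0.5,0],0,1],
    [[5,0.3,0],0,1],
    [[0,0,0],0,1],
    [[0,0,0],0,1]
  ]
}}

```text
clock: 6.0
position: [0.6488, -0.0689, 0.0164]
tool_rot: [3.141, 0.0, 1.619]
force: [-1.0, 0.3, -1.4]
grip_width: 0.0134
finger_force: 40.2
```

Emit:
{"method": "arm_command", "body": {
  "commands": [
    [[1.5,0,0],0,1],
    [[1.5,0,0],0,1],
    [[0,0,0],0,1],
    [[0,0,0],0,1]
  ]
}}

```text
clock: 6.4
position: [0.6491, -0.0691, 0.0155]
tool_rot: [-3.137, 0.0, 1.619]
force: [-16.2, -0.5, 6.4]
grip_width: 0.0131
finger_force: 41.2
```

Emit:
{"method": "arm_command", "body": {
  "commands": [
    [[-1.5,0,0],0,0.4],
    [[-0.5,0,0],0,0.4],
    [[0,0,0],0,0.4],
    [[0,0,20],0,0.4],
    [[0,0,40],0,-1],
    [[-10,0,45],0,-1],
    [[-30,10,45],0.03,-1],
    [[-30,10,30],0.03,-1],
    [[-30,10,0],0.03,-1],
    [[-30,10,0],0.03,-1],
    [[-30,10,0],0.017,-1],
    [[-28,7,0],0,-1],
    [[0,0,0],0,-1],
    [[0,0,0],0,-1]
  ]
}}

```text
clock: 7.8
position: [0.4647, -0.0128, 0.1923]
tool_rot: [3.14, 0.001, 1.756]
force: [0.6, 0.2, 0.1]
grip_width: 0.0853
finger_force: 0.0
```

Run:
```python
from h import *
f=snap('wrist','w3'); o=bot.observe(); print(o['position'],o['tool_rot'][2])
for b in boards(f): print(*b)
f=snap('top','top3')
for b in boards(f): 
    if 120<b[3][0]<405 and 160<b[3][1]<275: print(*b)
```

```text
[ 0.46514175 -0.01279614  0.19214293] 1.7555308143727868
[652.1 -64.6] [72.7 94.3] 2.4 [421. 250.]
[459. -12.] [67.6 56.4] 10.6 [284. 190.]
[652.9  44.5] [60.9 31.6] 2.6 [451. 171.]
[649.4 122.1] [60.8 31.5] 2.5 [478. 100.]
[438.1 131.2] [67.9 57.3] 18.5 [279.  47.]
[646.  192.7] [60.7 15.4] 2.7 [496.  24.]
[653.6 210.2] [58.1  9.3] 11.1 [514.   5.]
[641.7 219.4] [58.2 71.6] 1.6 [205. 183.]
[ 656.5 -117.3] [88.5 57.9] 89.9 [314. 180.]
[ 663.5 -355.2] [102.  116.3] 48.9 [395. 176.]
```

View pics/w3.png

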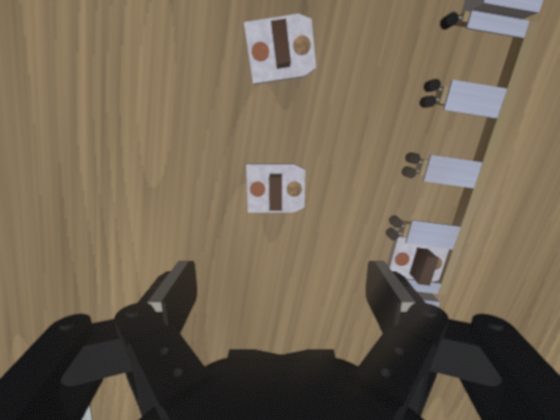

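Board in slot 0 at (421,262) looks home. The middle board is at (284,190), unchanged. Next I grasp it and take it to slot 1.

Emit:
{"method": "arm_command", "body": {
  "commands": [
    [[-6,0.8,-35],0,-1],
    [[0,0,-45],0,-1],
    [[0,0,-45],0,-1],
    [[0,0,-35],0,-1],
    [[0,0,-15.5],0,-1],
    [[0,0,0],0,1],
    [[0,0,0],0,1],
    [[0,0,0],0,1],
    [[0,0,0],0,1],
    [[0,0,0],0,1],
    [[0,0,0],0,1],
    [[0,0,0],0,1],
    [[0,0,3],0,1],
    [[15,3,3],-0.04,1],
    [[20,4,0],-0.05,1],
    [[20,4,0],-0.049,1],
    [[21,2.7,0],0,1],
    [[0,0,-3],0,1],
    [[0,0,0],0,1]
  ]
}}

```text
clock: 9.8
position: [0.5339, 0.0017, 0.019]
tool_rot: [-3.141, -0.0, 1.617]
force: [-0.4, -0.3, -0.9]
grip_width: 0.0128
finger_force: 39.5
```

Emit:
{"method": "arm_command", "body": {
  "commands": [
    [[20,0.9,-2],0,1],
    [[15,0.7,0],0,1],
    [[12,0.6,0],0,1],
    [[12,0.6,0],0,1],
    [[12,0.5,0],0,1],
    [[12,0.5,0],0,1],
    [[12,0.5,0],0,1],
    [[10,0.5,0],0,1],
    [[6,0.3,0],0,1],
    [[2,0,0],0,1],
    [[1.5,0,0],0,1],
    [[0,0,0],0,1],
    [[0,0,0],0,1]
  ]
}}

```text
clock: 11.1
position: [0.6455, 0.0067, 0.0172]
tool_rot: [-3.136, 0.001, 1.617]
force: [-20.7, -0.5, 18.9]
grip_width: 0.0133
finger_force: 42.5
```

Emit:
{"method": "arm_command", "body": {
  "commands": [
    [[-2,0,0],0,0.4],
    [[-0.5,0,0],0,0.4],
    [[0,0,0],0,0.4],
    [[0,0,20],0,0.4],
    [[0,0,40],0,-1],
    [[-10,4,45],0,-1],
    [[-32,20,45],0.05,-1],
    [[-32,20,26],0.05,-1],
    [[-32,20,0],0.05,-1],
    [[-32,20,0],0.05,-1],
    [[-32,20,0],0.05,-1],
    [[-32,20,0],0.026,-1],
    [[0,0,0],0,-1],
    [[0,0,0],0,-1]
  ]
}}

```text
clock: 12.5
position: [0.4491, 0.1282, 0.1869]
tool_rot: [3.141, 0.0, 1.894]
force: [0.5, -0.3, 0.4]
grip_width: 0.0856
finger_force: 0.0
```

Run:
```python
from h import *
f=snap('wrist','w4'); o=bot.observe(); print(o['position'],o['tool_rot'][2])
for b in boards(f): print(*b)
```

```text
[0.44966302 0.12773924 0.18675191] 1.8923365997461938
[626.7 -29.8] [24.7 79.8] 2.7 [366. 339.]
[650.2 118.8] [61.5 31.9] 2.8 [433. 249.]
[438.  131.1] [68.1 57.4] 18.5 [275. 183.]
[649.6 217.4] [69.  72.8] 2.5 [476. 178.]
```

Emit:
{"method": "arm_command", "body": {
  "commands": [
    [[-11.7,3.4,-35],0,-1],
    [[0,0,-45],0,-1],
    [[0,0,-45],0,-1],
    [[0,0,-35],0,-1],
    [[0,0,-10.5],0,-1],
    [[0,0,0],0,1],
    [[0,0,0],0,1],
    [[0,0,0],0,1],
    [[0,0,0],0,1],
    [[0,0,0],0,1],
    [[0,0,0],0,1],
    [[0,0,0],0,1],
    [[0,0,3],0,1],
    [[20,-12,2],-0.06,1],
    [[25,-14,0],-0.07,1],
    [[25,-14,0],-0.07,1],
    [[24,-13.5,0],-0.076,1],
    [[0,0,-4],0,1],
    [[0,0,0],0,1]
  ]
}}

```text
clock: 14.45
position: [0.5318, 0.0774, 0.0171]
tool_rot: [3.141, -0.0, 1.616]
force: [-0.6, 0.5, -1.6]
grip_width: 0.0132
finger_force: 39.5
```

Emit:
{"method": "arm_command", "body": {
  "commands": [
    [[20,0.9,-0.5],0,1],
    [[15,0.7,0],0,1],
    [[12,0.6,0],0,1],
    [[12,0.6,0],0,1],
    [[12,0.5,0],0,1],
    [[12,0.5,0],0,1],
    [[12,0.5,0],0,1],
    [[10,0.5,0],0,1],
    [[4,0.3,0],0,1],
    [[2,0,0],0,1],
    [[1.5,0,0],0,1],
    [[0,0,0],0,1],
    [[0,0,0],0,1]
  ]
}}

```text
clock: 15.75
position: [0.6419, 0.0839, 0.017]
tool_rot: [-3.139, 0.0, 1.619]
force: [-12.3, -0.5, 14.4]
grip_width: 0.0133
finger_force: 41.8
```

Emit:
{"method": "arm_command", "body": {
  "commands": [
    [[-2,0,0],0,0.4],
    [[-0.5,0,0],0,0.4],
    [[0,0,0],0,0.4],
    [[0,0,25],0,0.4],
    [[0,0,40],0,-1],
    [[0,4,45],0,-1],
    [[-14,30,45],0,-1],
    [[-18,34,45],0,-1],
    [[-18,35,20],0,-1],
    [[-18,35,0],0,-1],
    [[-18,35,0],0,-1],
    [[-18,35,0],0,-1],
    [[-18,35,0],0,-1],
    [[-10,18,0],0,-1],
    [[0,0,0],0,-1],
    [[0,0,0],0,-1]
  ]
}}

```text
clock: 17.35
position: [0.5136, 0.3355, 0.2247]
tool_rot: [3.142, 0.0, 1.618]
force: [-0.2, -0.7, -0.1]
grip_width: 0.0856
finger_force: 0.0
```

Run:
```python
from h import *
f=snap('wrist','w5'); o=bot.observe(); print(o['position'],o['tool_rot'][2])
f=snap('top','top5'); im=cv2.imread('pics/top5.png')
cv2.imwrite('pics/crop5.png',cv2.resize(im[160:260,185:345],None,fx=4,fy=4,interpolation=cv2.INTER_CUBIC))
```

```text
[0.51401612 0.33476776 0.22471462] 1.6162620839203328
```

View pics/w5.png

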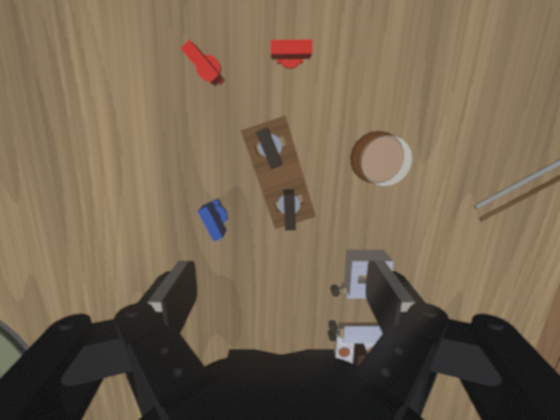

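View pics/crop5.png

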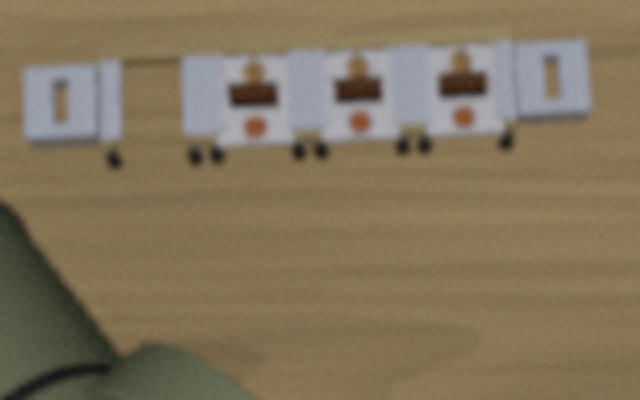

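The crop shows three boards seated in slots 0 to 2, with nubs behind their rear corners. The wrist view has the black keys at (270,147) and (289,210) in the stand, with blue at (213,220) and red at (200,65) and (291,50) to leave alone. Next I measure the keys, the stand and lock1.

```bash
cat >> h.py <<'E'
def handles(f,box,z=.074,thr=50):
    x0,y0,x1,y1=box
    m=np.zeros(f['image'].shape[:2],np.uint8); im=f['image'].max(2)
    m[y0:y1,x0:x1]=(im[y0:y1,x0:x1]<thr)
    for c in cv2.findContours(m,cv2.RETR_EXTERNAL,cv2.CHAIN_APPROX_NONE)[0]:
        if cv2.contourArea(c)<60: continue
        r=cv2.minAreaRect(np.array([ray(f,*p[0],z)[:2]*1000 for p in c],np.float32))
        print('handle',c.reshape(-1,2).mean(0).round(),np.round(r[0],1),np.round(r[1],1),round(r[2],1))
E
python3 - <<'E'
from h import *
f=snap('wrist')
for t in(35,50): handles(f,(230,110,325,240),thr=t)
im=f['image']; hsv=cv2.cvtColor(im,cv2.COLOR_RGB2HSV)
for p in [(262,190),(300,185),(265,145),(282,205),(268,160),(289,222),(270,133),(240,200)]: print(p,im[p[1],p[0]],hsv[p[1],p[0]])
C=np.array([ray(f,*p,.036)[:2]*1000 for p in [(242,131),(285,116),(314,216),(277,228)]]);print(C.round(1),C.mean(0))
m=((hsv[...,1]<60)&(hsv[...,2]>90)).astype(np.uint8)
m[:,:255]=0;m[:110]=0;m[240:]=0;m[:,320:]=0
for c in cv2.findContours(m,cv2.RETR_EXTERNAL,cv2.CHAIN_APPROX_NONE)[0]:
    if cv2.contourArea(c)>20:
        P=np.array([ray(f,*p[0],.041)[:2]*1000 for p in c],np.float32);print('collar',c.reshape(-1,2).mean(0),cv2.minEnclosingCircle(P))
cv2.imwrite('pics/crop6.png',cv2.resize(cv2.cvtColor(im,cv2.COLOR_RGB2BGR)[110:310,225:405],None,fx=3,fy=3,interpolation=cv2.INTER_CUBIC))
E
```

```text
(262, 190) [114  90  65] [ 15 110 114]
(300, 185) [102  79  57] [ 15 113 102]
(265, 145) [66 59 53] [14 50 66]
(282, 205) [134 138 148] [111  24 148]
(268, 160) [67 60 52] [16 57 67]
(289, 222) [61 55 49] [15 50 61]
(270, 133) [99 93 92] [ 4 18 99]
(240, 200) [129 112  88] [ 18  81 129]
[[468.7 398.1]
 [515.5 416. ]
 [556.  303. ]
 [512.1 285.6]] [513.05746184 350.66644156]
collar [296.16666667 202.5       ] ((531.8262939453125, 320.065673828125), 10.407183647155762)
collar [280.55  203.475] ((516.67041015625, 318.1495361328125), 11.622034072875977)
collar [260.3125  148.90625] ((491.06353759765625, 380.4285583496094), 8.977808952331543)
collar [276.15555556 141.91111111] ((505.23590087890625, 387.5300598144531), 11.33942699432373)
```

View pics/crop6.png

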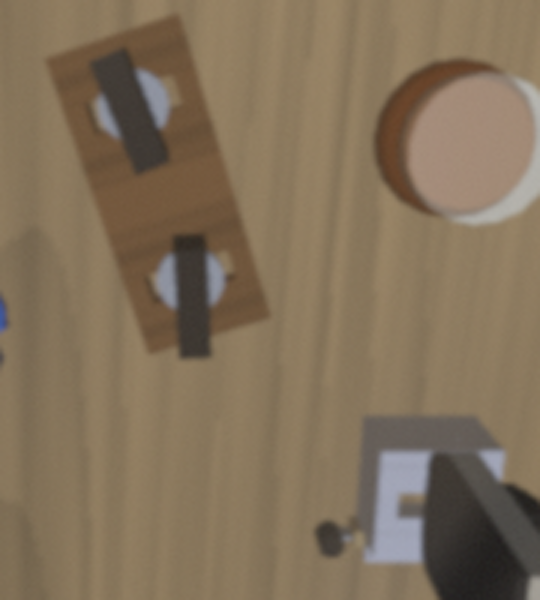

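The crop shows the handles in the stand. The upper one is centred at crop (131,112) and lies nearly along the stand; the lower one is at (192,296). The pocket slots show crosswise beside the collars.

Run:
```python
from h import *
f=snap('wrist')
for t in(75,82): handles(f,(250,118,310,236),thr=t)
hsv=cv2.cvtColor(f['image'],cv2.COLOR_RGB2HSV)
m=((hsv[...,1]<60)&(hsv[...,2]>90)).astype(np.uint8)
for (x0,y0,x1,y1) in [(255,125,290,165),(273,190,303,220)]:
    p=np.argwhere(m[y0:y1,x0:x1])[:,::-1]+[x0,y0]
    P=np.array([ray(f,*q,.041)[:2]*1000 for q in p],np.float32); print('collar',cv2.minEnclosingCircle(P))
o=bot.observe(); print(o['position'],o['tool_rot'][2],o['qpos'])
```

```text
handle [288. 208.] [522.8 322.3] [10.4 44.2] 3.3
handle [268. 147.] [499.8 385.2] [11.9 38.3] 24.8
handle [289. 208.] [523.5 322.3] [11.  44.5] 4.7
handle [268. 146.] [499.8 385.3] [12.6 39.2] 24.8
collar ((499.2080993652344, 384.6499328613281), 14.000176429748535)
collar ((523.689453125, 319.4674987792969), 14.164366722106934)
[0.51426066 0.33447954 0.22476065] 1.6152397989339835 [-0.30563492  0.55702223 -0.54540436  1.6187191   0.32082693  1.05650147
 -0.89890581]
```

Emit:
{"method": "arm_command", "body": {
  "commands": [
    [[9.4,-14,-30],0.043,-1],
    [[0,0,-45],0,-1],
    [[0,0,-45],0,-1],
    [[0,0,-40],0,-1],
    [[0,0,-18],0,-1],
    [[0,0,0],0,1],
    [[0,0,0],0,1],
    [[0,0,0],0,1],
    [[0,0,0],0,1],
    [[0,0,0],0,1],
    [[0,0,0],0,1],
    [[0,0,0],0,1],
    [[0,0,0],0,1]
  ],
  "newtons": 60
}}

```text
clock: 18.85
position: [0.5236, 0.3217, 0.0479]
tool_rot: [3.14, -0.0, 1.66]
force: [-1.1, -1.1, 9.2]
grip_width: 0.0109
finger_force: 58.5
```

Emit:
{"method": "arm_command", "body": {
  "commands": [
    [[0,0,0],-0.13,1],
    [[0,0,0],-0.13,1],
    [[0,0,0],-0.13,1],
    [[0,0,0],-0.13,1],
    [[0,0,0],-0.13,1],
    [[0,0,0],-0.13,1],
    [[0,0,0],-0.13,1],
    [[0,0,0],-0.13,1],
    [[0,0,0],-0.13,1],
    [[0,0,0],-0.13,1],
    [[0,0,0],0,1],
    [[0,0,4],0,1],
    [[0,0,4],0,1]
  ]
}}

```text
clock: 20.15
position: [0.5232, 0.3211, 0.0552]
tool_rot: [3.141, -0.0, 0.36]
force: [4.0, -2.6, -3.1]
grip_width: 0.0109
finger_force: 58.7
```

Emit:
{"method": "arm_command", "body": {
  "commands": [
    [[0,0,4],0,1],
    [[0,0,5],0,1],
    [[0,0,6],0,1],
    [[0,0,10],0,1],
    [[0,0,0],0,1]
  ]
}}

```text
clock: 20.65
position: [0.5234, 0.3225, 0.0815]
tool_rot: [-3.14, -0.002, 0.36]
force: [-0.3, 0.5, -1.1]
grip_width: 0.011
finger_force: 59.2
```

Emit:
{"method": "arm_command", "body": {
  "commands": [
    [[0,0,40],0,1],
    [[14,-12,10],-0.05,1],
    [[20,-18,0],-0.06,1],
    [[20,-18,0],-0.06,1],
    [[20,-18,0],-0.06,1],
    [[20,-18,0],-0.06,1],
    [[18,-17,0],-0.024,1],
    [[0,0,0],0,1],
    [[0,0,0],0,1],
    [[0,0,0],0,1]
  ]
}}

```text
clock: 21.65
position: [0.6347, 0.2203, 0.1289]
tool_rot: [3.141, 0.001, 0.045]
force: [0.9, 0.2, -1.1]
grip_width: 0.0105
finger_force: 59.2
```

Run:
```python
from h import *
f=snap('wrist','w7'); o=bot.observe(); print(o['position'],o['tool_rot'],o['clock'])
print('expected lock1 px',proj(f,[.6356,.2217,.036]))
```

```text
[0.63462248 0.22068268 0.12916296] [-3.14156033e+00  1.00381697e-03  4.57940440e-02] 21.7
expected lock1 px [279.87923068 212.29852349]
```

View pics/w7.png

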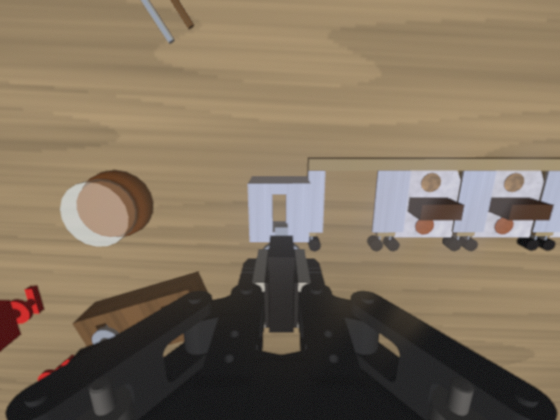

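The picture shows the lock1 slot centred near (279,211), matching the expected (280,212). The held key's handle front end is at about (281,236).

Run:
```python
from h import *
f=snap('wrist'); o=bot.observe(); p=np.array(o['position'])*1000
im=f['image'].astype(int)
print(im[225:262:1,281].max(1).tolist()); print(im[188:246,280].sum(1).tolist()); print(im[205,262:300].sum(1).tolist()); print(im[225,240:320].sum(1).tolist())
for v in(234,236,238,240): print(v,(ray(f,281,v,.1557)*1000-p).round(1))
print((ray(f,279.5,194,.036)*1000).round(1),(ray(f,279.5,194,.026)*1000).round(1))
print(p)
```

```text
[91, 102, 137, 166, 178, 179, 178, 179, 178, 164, 128, 84, 60, 57, 58, 58, 57, 56, 56, 55, 54, 53, 54, 55, 54, 52, 54, 54, 52, 53, 49, 52, 55, 62, 61, 61, 61]
[573, 571, 572, 576, 571, 549, 483, 427, 413, 406, 409, 402, 392, 383, 377, 377, 373, 378, 382, 387, 394, 394, 399, 399, 401, 401, 404, 407, 410, 405, 406, 405, 384, 340, 294, 281, 271, 272, 305, 389, 466, 497, 501, 496, 500, 495, 463, 364, 241, 182, 166, 169, 167, 170, 167, 166, 159, 161]
[573, 574, 575, 579, 582, 578, 576, 576, 574, 551, 493, 417, 382, 376, 379, 375, 379, 376, 378, 380, 374, 376, 378, 392, 442, 507, 551, 569, 576, 571, 577, 570, 569, 566, 567, 568, 571, 572]
[384, 385, 387, 386, 388, 388, 386, 391, 418, 477, 533, 557, 571, 575, 572, 571, 568, 565, 562, 563, 567, 571, 571, 578, 575, 578, 579, 576, 574, 576, 575, 558, 494, 392, 312, 278, 269, 269, 264, 273, 272, 269, 274, 270, 272, 271, 308, 402, 502, 561, 577, 576, 575, 572, 562, 564, 570, 572, 573, 575, 579, 579, 585, 579, 576, 575, 576, 579, 574, 577, 573, 567, 565, 567, 568, 579, 578, 578, 580, 583]
234 [28.1  1.7 26.3]
236 [27.1  1.7 26.3]
238 [26.2  1.7 26.3]
240 [25.3  1.6 26.3]
[651.5 223.2  36. ] [649.1 223.1  26. ]
[634.61498456 220.8765381  129.41713568]
```

Run:
```python
from h import *
f=snap('wrist'); o=bot.observe(); p=np.array(o['position'])*1000
for v,z in((235.5,.1295),(258,.1557),(226,.1225)): print(v,(ray(f,281,v,z)*1000-p).round(1))
im=f['image'].astype(int).max(2); print(im[262:300,275:290:7].tolist())
print(im[245,262:302].tolist()); print(im[290,258:306].tolist())
print((ray(f,281.5,245,.14)*1000-p).round(1))
```

```text
235.5 [16.8  1.3 -0.1]
258 [16.5  1.3 26.1]
226 [19.6  1.4 -7.1]
[[62, 61, 59], [60, 60, 58], [60, 59, 60], [58, 60, 60], [60, 60, 59], [59, 58, 56], [58, 57, 58], [58, 58, 58], [59, 55, 56], [57, 58, 57], [56, 57, 58], [57, 56, 55], [56, 55, 55], [55, 56, 56], [57, 55, 56], [56, 53, 57], [55, 57, 55], [54, 52, 55], [54, 54, 55], [55, 53, 52], [54, 54, 54], [54, 52, 53], [55, 54, 50], [53, 53, 49], [53, 52, 51], [52, 52, 52], [52, 51, 51], [50, 52, 50], [52, 52, 52], [51, 51, 48], [51, 50, 51], [51, 50, 51], [53, 50, 50], [49, 50, 49], [50, 48, 50], [48, 50, 48], [49, 48, 49], [48, 49, 47]]
[148, 144, 134, 118, 105, 98, 92, 76, 61, 56, 55, 54, 54, 55, 55, 54, 55, 55, 55, 55, 54, 57, 54, 57, 54, 56, 53, 55, 54, 55, 59, 72, 87, 98, 106, 121, 136, 144, 148, 148]
[41, 42, 50, 91, 135, 152, 130, 88, 62, 55, 49, 47, 49, 52, 51, 52, 49, 52, 52, 49, 51, 52, 52, 50, 52, 52, 50, 49, 49, 51, 51, 52, 51, 51, 49, 46, 49, 53, 63, 93, 136, 152, 129, 85, 48, 38, 40, 39]
[15.9  1.  10.4]
```

Emit:
{"method": "arm_command", "body": {
  "commands": [
    [[3.3,1.2,-25],0,1],
    [[0,0,-25],0,1],
    [[0,0,-5],0,1],
    [[0,0,-5],0,1],
    [[0,0,-3],0,1],
    [[0,0,-2],0,1],
    [[0,0,0],0,1]
  ]
}}

```text
clock: 22.5
position: [0.6385, 0.2218, 0.0653]
tool_rot: [-3.141, -0.001, 0.046]
force: [0.0, -0.0, -1.4]
grip_width: 0.0111
finger_force: 59.2
```

Emit:
{"method": "arm_command", "body": {
  "commands": [
    [[0,0,-5],0,1],
    [[0,0,-5],0,1],
    [[0,0,-4],0,1],
    [[0,0,-3],0,1],
    [[0,0,0],0,1]
  ]
}}

```text
clock: 23.0
position: [0.6384, 0.2217, 0.0479]
tool_rot: [3.142, 0.0, 0.046]
force: [-2.6, -1.5, 4.6]
grip_width: 0.0113
finger_force: 60.0
```

Emit:
{"method": "arm_command", "body": {
  "commands": [
    [[0,0.4,0],0.13,1],
    [[-0.1,0.4,0],0.13,1],
    [[-0.1,0.4,0],0.13,1],
    [[-0.2,0.3,0],0.13,1],
    [[-0.2,0.3,0],0.13,1],
    [[-0.3,0.3,0],0.13,1],
    [[-0.3,0.3,0],0.13,1],
    [[-0.3,0.2,0],0.13,1],
    [[-0.3,0.2,0],0.13,1],
    [[-0.4,0.1,0],0.13,1],
    [[-0.4,0.1,0],0.13,1],
    [[-0.4,0,0],0.14,1],
    [[0,0,0],0,1]
  ]
}}

```text
clock: 24.3
position: [0.6356, 0.2247, 0.0479]
tool_rot: [3.141, -0.001, 1.618]
force: [1.0, 0.6, 3.5]
grip_width: 0.011
finger_force: 60.1
```

Emit:
{"method": "arm_command", "body": {
  "commands": [
    [[0,0,0],0,-0.2],
    [[0,0,0],0,-0.2],
    [[0,0,0],0,-0.2],
    [[0,0,15],0,-0.2],
    [[0,0,40],0,-1],
    [[0,0,45],0,-1],
    [[-18,22,45],0.06,-1],
    [[-24,28,32],0.07,-1],
    [[-24,28,0],0.07,-1],
    [[-24,28,0],0.07,-1],
    [[-24,28,0],0.07,-1],
    [[-22,26,0],0.046,-1],
    [[0,0,0],0,-1],
    [[0,0,0],0,-1]
  ]
}}

```text
clock: 25.7
position: [0.5001, 0.3839, 0.2231]
tool_rot: [3.141, 0.0, 2.002]
force: [0.1, -0.2, 0.0]
grip_width: 0.0854
finger_force: 0.0
```

Run:
```python
from h import *
f=snap('wrist','w8'); o=bot.observe(); print(o['position'],o['tool_rot'][2],proj(f,[.4998,.385,.074]))
u,v=proj(f,[.4998,.385,.074]).astype(int)
handles(f,(u-32,v-32,u+32,v+32),thr=78)
hsv=cv2.cvtColor(f['image'],cv2.COLOR_RGB2HSV)
m=((hsv[...,1]<60)&(hsv[...,2]>90)).astype(np.uint8)
p=np.argwhere(m[v-22:v+22,u-20:u+20])[:,::-1]+[u-20,v-22]
P=np.array([ray(f,*q,.041)[:2]*1000 for q in p],np.float32); print('collar',cv2.minEnclosingCircle(P))
u,v=proj(f,[.6356,.2217,.074]).astype(int); print('lock1 key',u,v); handles(f,(u-32,v-32,u+32,v+32),thr=78)
```

```text
[0.50079189 0.38299978 0.22280226] 2.000687541091538 [280.56603286 196.22634038]
handle [280. 193.] [498.2 387. ] [10.5 41.6] 25.0
collar ((499.35125732421875, 384.406982421875), 14.142216682434082)
lock1 key 324 355
handle [322. 365.] [637.9 217.4] [82.  89.5] 25.4
```

View pics/w8.png

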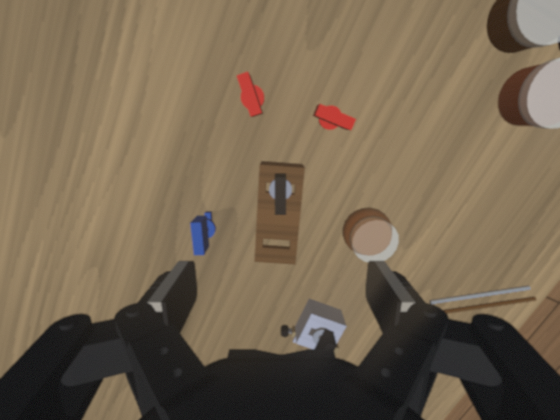

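Emit:
{"method": "arm_command", "body": {
  "commands": [
    [[-1.4,1.4,-30],0.005,-1],
    [[0,0,-45],0,-1],
    [[0,0,-45],0,-1],
    [[0,0,-40],0,-1],
    [[0,0,-15],0,-1],
    [[0,0,0],0,1],
    [[0,0,0],0,1],
    [[0,0,0],0,1],
    [[0,0,0],0,1],
    [[0,0,0],0,1],
    [[0,0,0],0,1],
    [[0,0,0],0,1],
    [[0,0,0],0,1]
  ]
}}

```text
clock: 27.05
position: [0.4995, 0.385, 0.0482]
tool_rot: [3.14, 0.0, 2.007]
force: [-0.9, -2.6, 9.4]
grip_width: 0.0107
finger_force: 58.5
```

Emit:
{"method": "arm_command", "body": {
  "commands": [
    [[0,0,0],-0.137,1],
    [[0,0,0],-0.137,1],
    [[0,0,0],-0.137,1],
    [[0,0,0],-0.137,1],
    [[0,0,0],-0.137,1],
    [[0,0,0],-0.137,1],
    [[0,0,0],-0.137,1],
    [[0,0,0],-0.137,1],
    [[0,0,0],-0.137,1],
    [[0,0,0],-0.137,1],
    [[0,0,0],-0.137,1],
    [[0,0,0],-0.14,1],
    [[0,0,0],0,1],
    [[0,0,4],0,1],
    [[0,0,3],0,1]
  ]
}}

```text
clock: 28.55
position: [0.4989, 0.3849, 0.0546]
tool_rot: [-3.141, -0.0, 0.36]
force: [0.5, -0.1, -1.1]
grip_width: 0.0108
finger_force: 58.5
```

Emit:
{"method": "arm_command", "body": {
  "commands": [
    [[0,0,4],0,1],
    [[0,0,5],0,1],
    [[0,0,6],0,1],
    [[0,0,15],0,1],
    [[0,0,40],0,1],
    [[5,-20,20],0,1],
    [[10,-35,10],-0.03,1],
    [[12,-40,0],-0.03,1],
    [[12,-40,0],-0.03,1],
    [[12,-40,0],-0.03,1],
    [[12,-40,0],-0.03,1],
    [[12,-40,0],-0.03,1],
    [[12,-40,0],-0.03,1],
    [[12,-40,0],-0.03,1],
    [[12,-40,0],-0.03,1],
    [[12,-40,0],-0.03,1],
    [[12,-40,0],-0.014,1],
    [[12,-40,-10],0,1],
    [[10,-34,-15],0,1],
    [[6,-30,0],0,1]
  ]
}}

```text
clock: 30.55
position: [0.6616, -0.1762, 0.1283]
tool_rot: [-3.141, 0.002, 0.045]
force: [0.6, -0.0, -0.7]
grip_width: 0.0108
finger_force: 58.5
```

Emit:
{"method": "arm_command", "body": {
  "commands": [
    [[0,0,0],0,1],
    [[0,0,0],0,1],
    [[0,0,0],0,1]
  ]
}}

```text
clock: 30.85
position: [0.6622, -0.173, 0.1299]
tool_rot: [-3.141, -0.001, 0.047]
force: [0.2, -0.7, -1.9]
grip_width: 0.0109
finger_force: 58.6
```

Run:
```python
from h import *
f=snap('wrist','w9'); o=bot.observe(); p=np.array(o['position'])*1000; print(p,o['tool_rot'],o['grip_width'])
print('exp lock0',proj(f,[.652,-.1339,.036]))
im=f['image'].astype(int); s=im.sum(2)
c=int(proj(f,[.652,-.1339,.036])[0]); r=int(proj(f,[.652,-.1339,.036])[1])
print(c,r); print('col',r-30,s[r-30:r+40,c].tolist()); print('row',c-20,s[r-6,c-20:c+20].tolist())
```

```text
[ 662.2440421  -172.80876187  129.79973168] [-3.14102457e+00 -6.45254181e-04  4.72931749e-02] 0.010743410291880844
exp lock0 [236.05170898 222.46468331]
236 222
col 192 [286, 326, 423, 512, 545, 552, 547, 547, 546, 547, 552, 546, 517, 445, 396, 389, 390, 395, 396, 386, 385, 386, 392, 391, 390, 391, 387, 382, 387, 394, 401, 404, 407, 404, 408, 409, 402, 368, 320, 293, 282, 287, 286, 288, 291, 284, 286, 284, 289, 372, 493, 546, 549, 544, 546, 548, 550, 546, 530, 479, 421, 393, 391, 390, 386, 382, 383, 387, 385, 383]
row 216 [546, 549, 548, 553, 558, 562, 556, 554, 554, 553, 538, 486, 398, 336, 354, 385, 393, 391, 394, 392, 390, 395, 389, 392, 402, 449, 497, 530, 543, 547, 550, 549, 548, 541, 541, 542, 545, 544, 546, 548]
```

Run:
```python
from h import *
f=snap('wrist'); o=bot.observe(); p=np.array(o['position'])*1000
a=ray(f,236,204.7,.036)*1000;b=ray(f,236,240.6,.036)*1000;c=ray(f,227.7,216,.036)*1000;d=ray(f,245,216,.036)*1000
print(a,b,np.linalg.norm(a-b),c,d,np.linalg.norm(c-d))
im=f['image'].astype(int).max(2); print(im[225:265,281].tolist())
for v in (232,234,236): print(v,(ray(f,281,v,.1302)*1000-p).round(1))
print(p)
```

```text
[ 668.02990272 -133.69615544   36.        ] [ 635.07345866 -133.78068415   36.        ] 32.9565524597348 [ 657.58746246 -126.58496453   36.        ] [ 658.28902239 -141.46195166   36.        ] 14.89351981222672
[170, 170, 171, 169, 156, 123, 78, 56, 54, 56, 55, 54, 53, 54, 53, 53, 55, 53, 52, 52, 50, 52, 50, 53, 50, 51, 54, 58, 60, 61, 60, 58, 60, 61, 60, 56, 56, 58, 58, 56]
232 [18.9  1.6  0.5]
234 [17.8  1.5  0.5]
236 [16.6  1.5  0.5]
[ 662.26384532 -172.8751246   129.72600097]
```

Emit:
{"method": "arm_command", "body": {
  "commands": [
    [[-5,20,0],0,1],
    [[-5.1,18.9,-10],0,1],
    [[0,0,-25],0,1],
    [[0,0,-20],0,1],
    [[0,0,-4],0,1],
    [[0,0,-4],0,1],
    [[0,0,-2],0,1],
    [[0,0,0],0,1]
  ]
}}

```text
clock: 31.75
position: [0.6522, -0.1352, 0.0647]
tool_rot: [3.142, -0.001, 0.046]
force: [-0.4, 0.6, -0.9]
grip_width: 0.0112
finger_force: 58.6
```

Entered freely; continue down to the collar.

Emit:
{"method": "arm_command", "body": {
  "commands": [
    [[0,0,-5],0,1],
    [[0,0,-5],0,1],
    [[0,0,-4],0,1],
    [[0,0,-3],0,1],
    [[0,0,0],0,1]
  ]
}}

```text
clock: 32.25
position: [0.6519, -0.1353, 0.0482]
tool_rot: [-3.142, 0.0, 0.046]
force: [-8.9, 1.8, 21.6]
grip_width: 0.0104
finger_force: 62.0
```

Emit:
{"method": "arm_command", "body": {
  "commands": [
    [[0,0,0.6],0,1],
    [[0,0,0],0.13,1],
    [[0,0,0],0.13,1],
    [[0,0,0],0.13,1],
    [[0,0,0],0.13,1],
    [[0,0,0],0.13,1],
    [[0,0,0],0.13,1],
    [[0,0,0],0.13,1],
    [[0,0,0],0.13,1],
    [[0,0,0],0.13,1],
    [[0,0,0],0.13,1],
    [[0,0,0],0.13,1],
    [[0,0,0],0.14,1],
    [[0,0,0],0,1]
  ]
}}

```text
clock: 33.65
position: [0.6525, -0.1355, 0.0483]
tool_rot: [3.14, -0.0, 1.621]
force: [0.1, 0.6, 8.4]
grip_width: 0.0114
finger_force: 60.3
```

Emit:
{"method": "arm_command", "body": {
  "commands": [
    [[0,0,0],0,-0.2],
    [[0,0,0],0,-0.2],
    [[0,0,0],0,-0.2],
    [[0,0,15],0,-0.2],
    [[0,0,40],0,-1],
    [[0,0,45],0,-1],
    [[-20,0,45],0,-1],
    [[-35,0,40],0,-1],
    [[-35,10,20],0,-1],
    [[-30,10,0],0,-1],
    [[-20,10,0],0,-1],
    [[0,0,0],0,-1],
    [[0,0,0],0,-1]
  ]
}}

```text
clock: 34.95
position: [0.5143, -0.1054, 0.2515]
tool_rot: [3.14, 0.001, 1.616]
force: [0.8, 0.6, 1.3]
grip_width: 0.0855
finger_force: 0.0
```

Run:
```python
from h import *
f=snap('wrist','w10'); o=bot.observe(); print(o['position'],o['clock'])
g=snap('side','s10'); t=snap('top','t10')
a=cv2.imread('pics/w10.png')[:, 280:]; a=a[:300]
b=cv2.resize(cv2.imread('pics/s10.png')[170:260,180:300],(400,300),interpolation=cv2.INTER_CUBIC)
c=cv2.resize(cv2.imread('pics/t10.png')[165:205,185:345],(680,170),interpolation=cv2.INTER_CUBIC)
o=np.zeros((470,680,3),np.uint8); o[:300,:280]=a; o[:300,280:680]=b; o[300:]=c
cv2.imwrite('pics/fin.png',o)
```

```text
[ 0.51455346 -0.10556547  0.25106151] 35.0
```

View pics/fin.png

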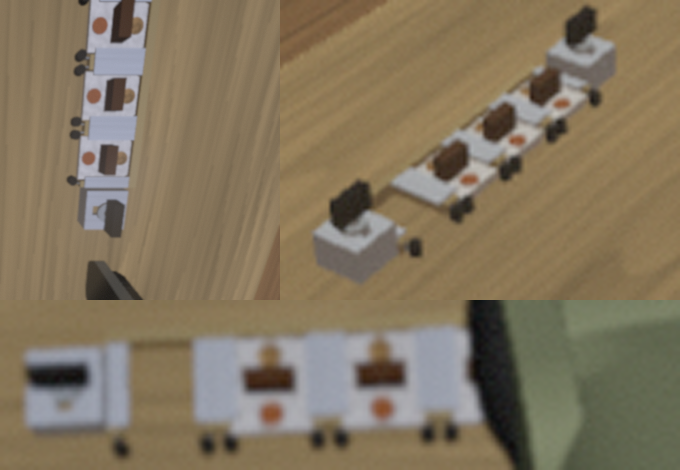

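Run:
```python
from h import *
f=snap('wrist'); s=f['image'].astype(int)[...,2]
ex=np.array([.99894,.0461])
for r in (25,60,96,128,158,183):
    row=s[r,340:400]; g=np.diff(cv2.GaussianBlur(row.astype(np.float32).reshape(1,-1),(5,1),0)[0]); u=340.5+g.argmax()
    print(r,u,[round(float(ray(f,u,r,z)[:2]@ex*1000),1) for z in(.01,.017)])
```

```text
25 387.5 [634.0, 631.7]
60 374.5 [622.2, 620.1]
96 380.5 [633.3, 631.0]
128 369.5 [622.9, 620.8]
158 374.5 [632.8, 630.5]
183 364.5 [622.4, 620.3]
```

Run:
```python
from h import *
f=snap('wrist'); s=f['image'].astype(int)[...,2]
ex=np.array([.99894,.0461])
for r in (8,42,85,108,149,168):
    row=s[r,345:400]; u=345+np.argmax(row>135); print(r,u,row[:32].tolist(),round(float(ray(f,u-.5,r,.01)[:2]@ex*1000),1))
```

```text
8 371 [92, 91, 91, 89, 89, 90, 90, 90, 90, 88, 87, 87, 87, 87, 89, 88, 88, 90, 91, 92, 91, 89, 89, 85, 89, 127, 176, 193, 195, 194, 193, 194] 612.5
42 368 [91, 93, 91, 94, 92, 91, 90, 89, 90, 91, 91, 92, 90, 90, 92, 92, 91, 92, 90, 90, 88, 88, 107, 145, 175, 187, 190, 192, 192, 194, 196, 196] 611.9
85 365 [91, 93, 93, 92, 93, 95, 95, 95, 94, 94, 94, 92, 91, 92, 89, 90, 91, 92, 95, 120, 161, 183, 189, 190, 190, 192, 193, 194, 191, 190, 191, 191] 612.2
108 363 [93, 97, 99, 98, 97, 94, 96, 96, 94, 92, 91, 91, 90, 92, 91, 94, 92, 110, 149, 179, 192, 196, 198, 196, 196, 193, 191, 190, 190, 188, 189, 188] 611.8
149 360 [97, 97, 97, 95, 93, 93, 94, 96, 97, 97, 97, 97, 96, 94, 116, 153, 181, 189, 190, 190, 192, 192, 192, 192, 188, 190, 189, 187, 185, 184, 183, 183] 611.9
168 359 [96, 94, 92, 94, 94, 95, 97, 97, 98, 98, 96, 95, 100, 126, 164, 186, 194, 197, 195, 193, 191, 189, 187, 187, 187, 186, 186, 185, 184, 184, 187, 187] 612.5
```

All the board rear edges sit 8.3 mm ahead of the lips, against 8.5 expected when home, and they are straight. Handing in.

```bash
python3 -c "
from workcell import ticket
print(ticket.job_done())"
```

```text
the job is handed in; nothing more can be done
None
```

The job is handed in: the three white boards found on the table are fully home in slots 0, 1 and 2, and both T-keys are collar-down and turned square across their end slots. The bowl, jars and look-alikes were left alone; the hand-in gave no verdict.

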